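# Unclip the kitchen timer from the counter rail and stand it on its charging pad

## Task

The kitchen timer needs charging: pull the round drum-shaped timer straight up off the counter rail, against the spring catch that holds it, and set it down upright on the middle of the round charging pad without dropping it. Leave the square utensil pot and the hook post clipped where they are on the rail.

Things in the scene. Friction and masses are not known exactly. Their poses are not given: they have to be found in the camera images.
- timer_center (a point): Centre of the timer, 38 mm above its underside; 54 mm above the worktop when clipped. Grey foot, 46 x 46 x 40 mm, straddles the rail; on it an upright metal drum, diameter 42 mm, 36 mm high, dial on its flat top (does not turn): grip the drum. 76 mm high in all, about 0.14 kg. z up, y along the rail, x across it. About 10 N straight up (under 20 N) frees it; after 26 mm of lift it is clear.
- pad_top (a point): Centre of the top face of the round charging pad: a flat grey disc with a thin white ring on it, 120 mm in diameter, 8 mm high, fixed to the worktop to the left of the rail, in front of the dish drainer. This point is 8 mm above the worktop. z is up.
- pot_clip: Square utensil pot on the same rail, to be left alone: grey foot like the timer's, on it an open square pot 46 x 46 x 40 mm (80 mm in all). Origin: centre of its underside; y along the rail. The rail: a low fixed aluminium bar, 330 mm long, 42 mm high, with three places 105 mm apart; timer, pot and hook post may be in any of them.
- hook_clip: Hook post on the same rail, to be left alone: grey foot like the timer's, on it a thin metal post with a cross bar 60 mm long along the rail (90 mm high in all). Origin: centre of its underside; y along the rail.
Mind the look-alikes: they are no part of the job. What is shaped like the part that bears timer_center but blue, pink or purple is not meant.

How it is judged:
On the way, in this order (a step that is already met when the one before it is completed fails the run):
1. the timer is lifted clear of the rail (height (world z) of timer_center above 0.085 m), for 0.1 s.
2. the timer is brought down to the charging pad in the grip, not dropped (horizontal distance between timer_center and pad_top below 0.03 m and z of timer_center in the frame of pad_top below 0.053 m and distance between the grasp point and timer_center below 0.06 m), for 0.05 s.
At the end, for the whole second after the job is handed in: The timer stands upright (within 6 degrees) with its foot on the charging pad, its axis within 25 mm of the pad's centre, at rest and released; the utensil pot and the hook post are still clipped in their places on the rail (within 12 mm) (horizontal distance between timer_center and pad_top below 0.025 m and z of timer_center in the frame of pad_top between 0.032 and 0.044 m and angle between timer_center's own z axis and vertical below 0.1 rad and distance of each of pot_clip, hook_clip from where it was at the start of the episode below 0.012 m); the robot touches nothing.
It fails at once if the utensil pot or the hook post is pulled or knocked off its place on the rail (distance of any of pot_clip, hook_clip from where it was at the start of the episode above 0.02 m).
It also fails if it takes over 32 s, if anything falls off the work surface, if the arm or the gripper's body presses on something with over 40 N, if the wrist force passes 120 N, or if a joint passes its speed limit or range.

## Robot

A 6-joint arm with a two-finger parallel gripper is mounted at the origin on a cart in front of the work surface, level with it; the furniture and walls round the work are solid. World frame = base frame: x ahead of the robot, y to its left, z up, the work surface at z = 0. Lengths are in m, angles in rad, forces in N, time in s.
With the tool pointing down it reaches from about 0.35 to 0.8 m from the base axis. Payload 7.3 kg.
Tool frame: the origin (TCP) lies between the finger pads; the fingertips stand 25 mm ahead of it and the grasp point (between the pads) lies 6 mm ahead of it (r.tip_extent is the distance from the TCP to the fingertips, in m); z points along the fingers, y is the direction in which the jaws open and shut (so a half turn about z gives the same grasp; the last joint's range is limited). The gripper opens to 85 mm and grips with 20 to 120 N. Pads are 22 mm wide; open, the fingers measure 114 mm over their backs; the gripper's body (76 mm by 85 mm) begins 54 mm behind the grasp point. The pads swing forward as they close: fully open they stand 13 mm farther back than shut.
Start: joints at [1.071, 0.342, 1.524, -0, 1.275, -0.146], TCP at [0.182, 0.493, 0.256] pointing down, gripper open.
Joint ranges: [-2.53, 2.53], [-0.77, 2.02], [0.04, 2.7], [-1, 4.14], [0.28, 2.66], [-3.11, 3.11]. Speed limits (rad/s): [2.57, 2.57, 3.14, 3.14, 3.14, 3.14].

## Interface

Orientations are given as a unit quaternion [x, y, z, w].
In Python, from workcell import r, command_gripper, optics gives the robot as it stands. The module is installed in compiled form; this text tells all that it offers. Calls block until the motion is done:
- r.reach(position, orientation): joint-space move of the TCP to a pose.
- r.move_straight(position, orientation=None, speed=0.15, max_force=None): straight line of the TCP; orientation=None keeps the orientation; speed is the mean speed in m/s. With max_force (N) it stops when the force on the tool has changed by that much, and returns True; else False.
- r.movej(angles): joint-space move.
- command_gripper(opening, force=None): finger opening in m; force is the grip in N (None keeps the last); returns when the fingers have stopped.
- r.hold(seconds).
- r.solve_ik(position, orientation): joint angles nearest the present ones, or None.
- r.read_state(): the state.
- optics.get_image(name): name is "side" or "top" or "wrist"; returns (picture, depth): 420x560x3 uint8, red, green, blue; 420x560 float32, m along the optical axis (not along the pixel's ray), 0 where there is no reading.
- optics.camera_model(name): a dict with "K" (3x3 intrinsics, pixels), "R" (3x3) and "t" (3): a world point X has camera coordinates R X + t; the wrist camera has in their place "tool_from_camera" (4x4, takes a point from camera to tool coordinates, whose origin is the TCP and whose axes are the flange's). Camera axes: x right, y down, z forward; pixel columns grow to the right and rows downward; lengths in m; the calibration is good to about 2 mm. A picture is of the moment at which its call begins: read the wrist's pose just before it. camera_model takes no time and is no camera call.
A pose or a line that the arm cannot do raises r.PlanningError and nothing moves.
- r.finish_job(): hands the job in, once; it reports no verdict.
The state is a dict: "time_s": time; "joint_positions": joint angles; "dq": joint speeds; "tau": joint torques, N m; "eef_pos": TCP position; "eef_rot": TCP orientation; "contact_force": force on the tool from outside, world axes, zero at the start; "torque": the same for the moment, N m; "grip_width": finger opening in m.
Only numpy, scipy, OpenCV 4.12 (cv2) and the standard library are available. Lean on these libraries where they do the work, as an engineer would, in place of code of your own. Each camera call takes 0.05 s, during which the arm holds its last target. There are 200 camera calls.

## Working session

There is one attempt and no reset: what is moved stays moved. The work goes in short steps, each a Python script; the robot and the scene stay as the last script left them, time stands still between calls to the robot, and variables do not carry over. Pictures are saved under pics/ and viewed, about 8 in all and at most 12, crops included, and the job is handed in when it is done.

```bash
mkdir -p pics
cat > h.py <<'E'
import numpy as np, cv2
from workcell import r, command_gripper, optics
def grab(n):
    s=r.read_state(); im,d=optics.get_image(n); np.savez(f'{n}.npz',im=im,d=d,p=s['eef_pos'],q=s['eef_rot']); return im,d,s
def world(n,u,v,z,s=None):
    m=optics.camera_model(n);K=m['K'];c=np.linalg.inv(K)@np.stack([u*z,v*z,z])
    if n!='wrist': return (m['R'].T@(c-np.array(m['t'])[:,None])).T
    from scipy.spatial.transform import Rotation as R
    T=np.array(m['tool_from_camera']); t=T[:3,:3]@c+T[:3,3:]
    return R.from_quat(s['eef_rot']).apply(t.T)+s['eef_pos']
def cloud(n,d,s=None):
    v,u=np.mgrid[:d.shape[0],:d.shape[1]]
    P=world(n,u.ravel()*1.,v.ravel()*1.,d.ravel().astype(float),s).reshape(*d.shape,3)
    P[d==0]=np.nan; return P
E
python3 - <<'E'
from h import *
a=grab('top')[0];b=grab('side')[0]
cv2.imwrite('pics/top.png',a[:,:,::-1]);cv2.imwrite('pics/side.png',b[:,:,::-1])
s=r.read_state();print({k:s[k] for k in('time_s','eef_pos','eef_rot','grip_width')})
E
```

```text
{'time_s': 0.1, 'eef_pos': array([0.18173301, 0.49222278, 0.2557044 ]), 'eef_rot': array([ 1.75979887e-01,  9.84393531e-01, -6.41386544e-04, -2.09829670e-04]), 'grip_width': 0.0853469224510803}
```

View pics/top.png

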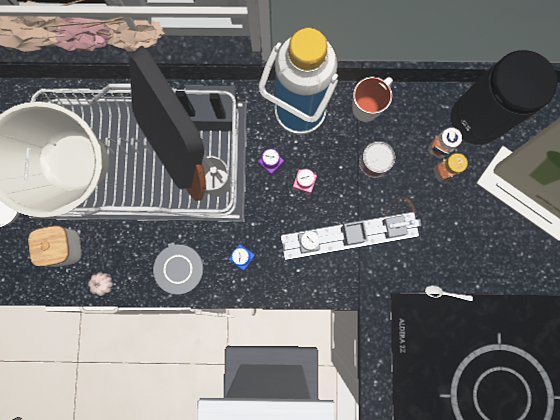

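View pics/side.png

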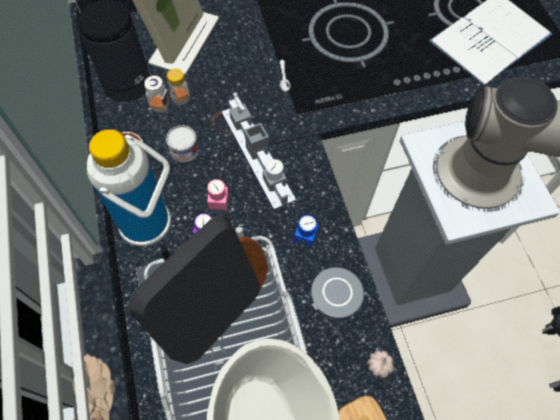

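Top view candidates: the grey/metal drum on the rail (310,240), blue (240,257), pink (305,180) and purple (270,160) look-alikes, and a jar (378,158). I choose the one on the rail. The pot is at (355,233), the hook at (398,225), and the pad at (178,269). Next I measure them and check a crop.

Run:
```python
from h import *
for n,pts in (('top',dict(timer=(310,240),pot=(355,233),hook=(398,225),pad=(178,269),railL=(287,254),railR=(415,233),blue=(240,257))),('side',dict(timer=(273,168),pad=(338,292),railend=(287,198)))):
    z=np.load(n+'.npz');P=cloud(n,z['d'])
    for k,(u,v) in pts.items(): print(n,k,np.nanmedian(P[v-2:v+3,u-2:u+3].reshape(-1,3),axis=0).round(3))
    Z=P[:,:,2]
    if n=='top':
        # drum top near z=.092
        c=P[240,310,:2]
        m=(abs(Z-.092)<.006)&(np.hypot(*(P[:,:,:2]-c).transpose(2,0,1))<.05); q=P[m]; print('drumtop',len(q),(q.min(0)+q.max(0))/2,q.max(0)-q.min(0))
        c=P[269,178,:2]; m=(abs(Z-.008)<.003)&(np.hypot(*(P[:,:,:2]-c).transpose(2,0,1))<.09); q=P[m]; print('pad',len(q),q.mean(0),q.max(0)-q.min(0))
        rp=P[215:262,278:425].reshape(-1,3); rp=rp[(abs(rp[:,2]-.040)<.006)]
        (cx,cy),wh,a=cv2.minAreaRect(rp[:,:2].astype(np.float32)); print('rail',cx,cy,wh,a)
        cv2.imwrite('pics/crop.png',cv2.resize(z['im'][140:285,130:430,::-1],None,fx=2.6,fy=2.6,interpolation=cv2.INTER_CUBIC))
```

```text
top timer [ 0.517 -0.095  0.094]
top pot [ 0.538 -0.201  0.061]
top hook [ 0.553 -0.292  0.098]
top pad [0.45  0.217 0.009]
top railL [ 0.49  -0.045  0.005]
top railR [ 0.544 -0.355  0.006]
top blue [0.478 0.062 0.079]
drumtop 262 [ 0.51663427 -0.09318467  0.09220274] [0.03901548 0.04024606 0.01152975]
pad 1540 [0.45098433 0.21832169 0.00845775] [0.17696207 0.17296822 0.00599449]
rail 0.536111056804657 -0.1951659768819809 (0.0455886609852314, 0.32991576194763184) 10.663738250732422
side timer [ 0.523 -0.092  0.094]
side pad [0.45  0.218 0.01 ]
side railend [ 0.501 -0.038  0.021]
```

View pics/crop.png

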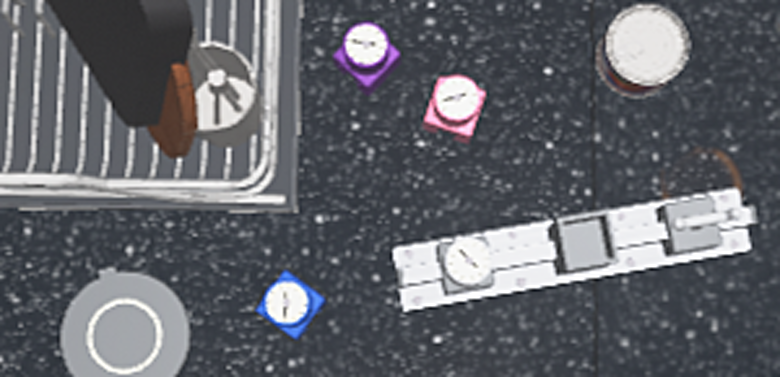

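The crop confirms it: grey foot and metal drum on the left place of the rail, with the blue, pink and purple ones off the rail. The rail yaw is 10.7°. I'll go above it with the jaws across the rail and take a close look.

```bash
cat >> h.py <<'E'
def quat(deg):  # tool down, jaw axis at angle deg in world
    f=np.radians((deg+90)/2); return np.array([np.cos(f),np.sin(f),0,0])
E
python3 - <<'E'
from h import *
best=None
q0=np.array(r.read_state()['joint_positions'])
for d in (10.66,190.66):
    for p in ([.5167,-.0925,.22],[.5167,-.0925,.084]): print(d,np.round(r.solve_ik(p,quat(d)),2))
j={d:r.solve_ik([.5167,-.0925,.22],quat(d)) for d in (10.66,190.66)}
d=min(j,key=lambda k:np.abs(np.array(j[k])-q0).max()); print('use',d)
r.reach([.5167,-.0925,.22],quat(d))
im,dd,s=grab('wrist'); cv2.imwrite('pics/w1.png',im[:,:,::-1])
P=cloud('wrist',dd,s);m=(abs(P[:,:,2]-.092)<.006)&(np.hypot(P[:,:,0]-.5167,P[:,:,1]+.0925)<.035);q=P[m]
if len(q): print('drum',len(q),(q.min(0)+q.max(0))/2,q.max(0)-q.min(0),np.median(q[:,2]))
print(s['time_s'],s['eef_pos'],s['contact_force'],r.tip_extent)
E
```

```text
10.66 [-0.32  0.37  1.58 -0.    1.19 -0.51]
10.66 [-0.32  0.54  1.74 -0.    0.86 -0.51]
190.66 [-0.32  0.37  1.58 -0.    1.19  2.63]
190.66 [-0.32  0.54  1.74 -0.    0.86  2.63]
use 10.66
drum 2158 [ 0.51809886 -0.0962828   0.09134946] [0.04116063 0.04102163 0.010478  ] 0.09254515966234056
2.5 [ 0.51683552 -0.09170858  0.22009283] [ 0.38243408  0.18463068 -0.02593996] 0.025
```

View pics/w1.png

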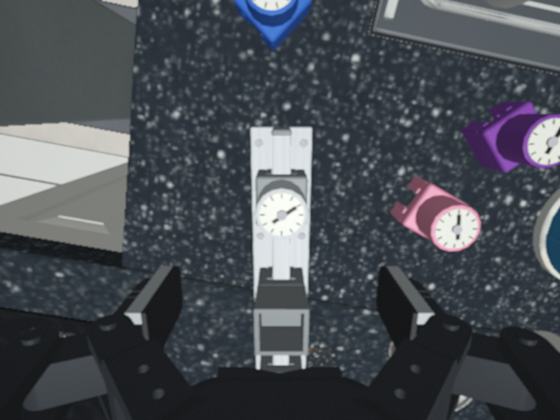

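The wrist view shows the target drum at (282,213), with the rail vertical in the image and both fingers clear of it. Its position agrees with the top view to within 3 mm. Now I descend and grip.

Run:
```python
from h import *
q=quat(10.66)
print(r.move_straight([.5177,-.0945,.084],q,speed=.1,max_force=15))
command_gripper(.03,60)
s=r.read_state();print(s['time_s'],s['eef_pos'],s['grip_width'],s['contact_force'])
im,d,_=grab('side');cv2.imwrite('pics/s2.png',cv2.resize(im[80:260,170:410,::-1],None,fx=3,fy=3))
```

```text
False
4.5417 [ 0.51805818 -0.09456737  0.08453701] 0.04044764726647515 [-0.13143746  0.28526872  5.59079447]
```

View pics/s2.png

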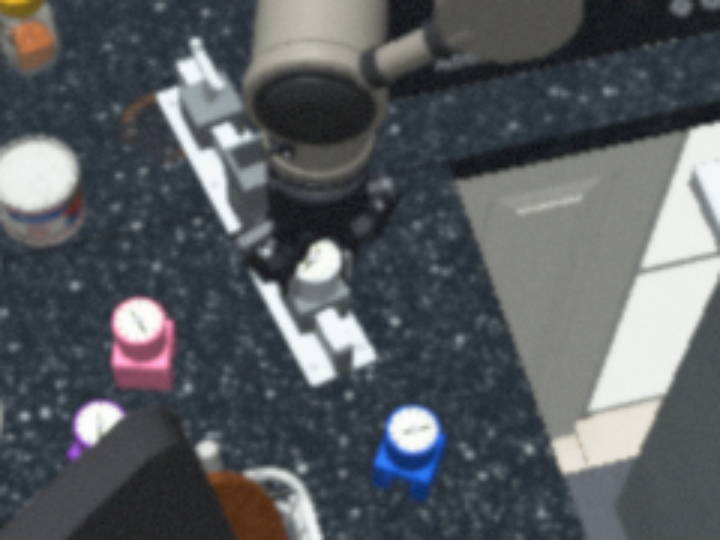

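The side view shows the drum at (320,262) between the jaws with its foot on the rail. The width reads 40.4 instead of 42 mm, so I check from the wrist whether the drum is centred in the pads.

Run:
```python
from h import *
im,dd,s=grab('wrist'); cv2.imwrite('pics/w2.png',im[:,:,::-1])
P=cloud('wrist',dd,s);m=(abs(P[:,:,2]-.092)<.004)&(np.hypot(P[:,:,0]-.5177,P[:,:,1]+.0945)<.035)&(im.min(2)>120);q=P[m]
if len(q): print('drum',len(q),(q.min(0)+q.max(0))/2,q.max(0)-q.min(0),np.median(q[:,2]))
```

```text
drum 7518 [ 0.51751124 -0.09672227  0.09200697] [0.04147039 0.0410046  0.00791885] 0.09253986237030787
```

View pics/w2.png

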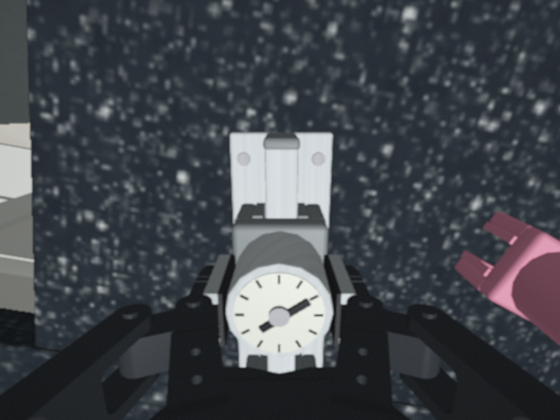

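The drum at (279,315) is centred between the pads. Now the straight lift.

Run:
```python
from h import *
q=quat(10.66)
p=r.read_state()['eef_pos']
r.move_straight([p[0],p[1],.13],q,speed=.04)
r.move_straight([p[0],p[1],.22],q,speed=.15)
r.hold(.2)
im,dd,s=grab('wrist')
P=cloud('wrist',dd,s);c=P[315,279];m=(abs(P[:,:,2]-c[2])<.006)&(np.hypot(P[:,:,0]-c[0],P[:,:,1]-c[1])<.03)&(im.min(2)>120);t=P[m]
print('drum',len(t),(t.min(0)+t.max(0))/2,t.max(0)-t.min(0),np.median(t[:,2]))
print(s['time_s'],s['eef_pos'],s['grip_width'],s['contact_force'])
im,d,_=grab('side');cv2.imwrite('pics/s3.png',cv2.resize(im[60:340,140:410,::-1],None,fx=2.1,fy=2.1))
```

```text
drum 7689 [ 0.51467921 -0.09656101  0.22878339] [0.05138661 0.04097487 0.01093798] 0.22690133630992929
6.8917 [ 0.51762687 -0.09443635  0.21891251] 0.04054915548656217 [ 0.02737964 -0.02216559 -1.84882312]
```

View pics/s3.png

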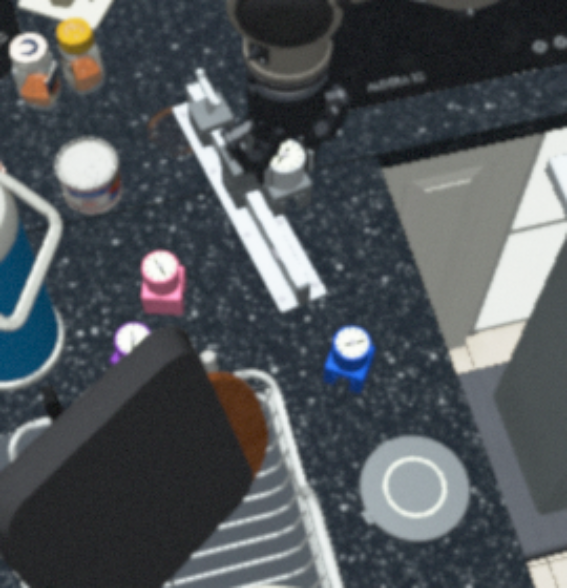

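The timer is clear, there was no slip (dial 8 mm above TCP before and after), and the pot and hook are still on the rail. Next I carry it to the pad, lower it and look once before the set-down.

Run:
```python
from h import *
q=quat(10.66)
r.move_straight([.4505,.219,.22],q,speed=.15)
r.move_straight([.4505,.219,.10],q,speed=.1)
r.hold(.2)
im,d,_=grab('side');cv2.imwrite('pics/s4.png',cv2.resize(im[200:380,220:440,::-1],None,fx=3,fy=3))
im,dd,s=grab('wrist');cv2.imwrite('pics/w4.png',im[:,:,::-1])
print(s['time_s'],s['eef_pos'],s['contact_force'],s['grip_width'])
```

```text
10.8833 [0.45067514 0.21906302 0.10035362] [-0.74688473  0.01438686 -0.67810137] 0.040612978107221996
```

View pics/w4.png

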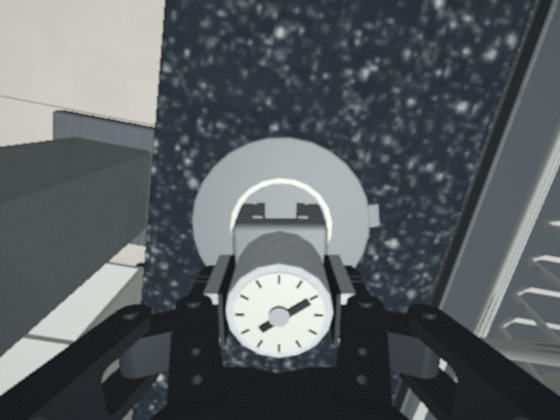

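The wrist view shows the foot over the white ring, with the pad centre near (281,225), and the drainer to the right well clear of the jaws. Setting down.

Run:
```python
from h import *
q=quat(10.66)
s=dict(np.load('wrist.npz')); dd=s['d']; st=dict(eef_pos=s['p'],eef_rot=s['q'])
print('pad c by wrist px',world('wrist',np.array([281.]),np.array([226.]),np.array([np.median(dd[160:170,275:287])]),st))
hit=r.move_straight([.4505,.219,.072],q,speed=.03,max_force=6)
r.hold(.3)
s=r.read_state();print(hit,s['time_s'],s['eef_pos'],s['contact_force'])
if hit or s['eef_pos'][2]<.079:
    command_gripper(.085)
    p=r.read_state()['eef_pos']
    r.move_straight([p[0],p[1],.20],q,speed=.1); r.hold(.3)
    im,dd,s=grab('wrist');cv2.imwrite('pics/w5.png',im[:,:,::-1])
    P=cloud('wrist',dd,s);m=(abs(P[:,:,2]-.084)<.006)&(np.hypot(P[:,:,0]-.45,P[:,:,1]-.218)<.04);t=P[m]
    print('drum',len(t),(t.min(0)+t.max(0))/2,t.max(0)-t.min(0),np.median(t[:,2]))
    Z=P[:,:,2];m=(abs(Z-.008)<.0025)&(np.hypot(P[:,:,0]-.45,P[:,:,1]-.218)<.075);t=P[m]
    if len(t)>50: print('pad',(t.min(0)+t.max(0))/2,t.max(0)-t.min(0))
    T=cloud('top',grab('top')[1])
    for k,(u,v) in dict(pot=(355,233),hook=(398,225)).items(): print(k,np.nanmedian(T[v-2:v+3,u-2:u+3].reshape(-1,3),axis=0).round(3))
print(r.read_state()['time_s'])
```

```text
pad c by wrist px [[0.4505559  0.22101864 0.01933706]]
True 11.9667 [0.45039162 0.21896404 0.07668612] [-0.01389777  0.57288223  5.12483729]
drum 2381 [0.4499788  0.21714743 0.08333451] [0.04094318 0.0409942  0.01035679] 0.08454056617104061
pad [0.45317622 0.21578924 0.00800088] [0.12352081 0.11918556 0.00490804]
pot [ 0.538 -0.201  0.061]
hook [ 0.553 -0.293  0.099]
14.2583
```

View pics/w5.png

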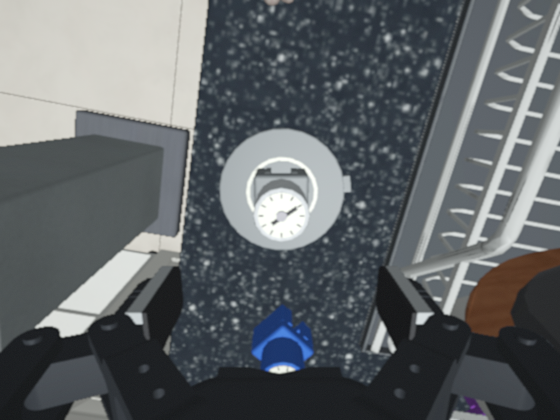

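The timer stands upright at the pad centre, about 3 mm off, with its dial at z 0.0845 as expected (0.084). The gripper is clear and the pot and hook have not moved. Handing in.

```bash
python3 -c "
from h import *
r.finish_job();print(r.read_state()['time_s'])"
```

```text
the job is handed in; nothing more can be done
the job is handed in; nothing more can be done
```

The timer is standing upright on the charging pad, and I handed the job in at about 14.3 s of the 32 s allowed. I gripped the drum with the jaws across the rail, pulled it straight up off the catch without slip, and carried it over the blue look-alike. I lowered it until it touched the pad (about 5 N), then released it and backed off.

**Last checks:**
- **Timer:** its axis is about 3 mm from the pad's centre. The dial is at z = 0.0845 m, where 0.084 m is expected when it is fully seated.
- **Pot and hook post:** their top-camera readings match those from before the lift to within 1 mm.
- **Gripper:** it was open and about 0.12 m above the set-down height, touching nothing.

**Disagreements:** the gripper read 40.4 mm on the 42 mm drum, but the wrist camera showed the drum centred in the pads. The cameras differed by up to about 4 mm on the timer's and the pad's positions, well within what the task allows.

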